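# Hang up the drop guard of the came press

## Task

Open the blue came press for cleaning: lift its clear drop guard by the cross-grip at the end of the guard's slotted bar, pass the bar's slot over the steel tongue under the press head, and let it down into the tongue's notch, so that the guard hangs there by itself once you let go. Do not let the guard fall on the way, and leave the things lying around the press where they are.

Things in the scene. Friction and masses are not known exactly. Their poses are not given: they have to be found in the camera images.
- press: Fixed blue-grey bench press, 260 x 330 x 461 mm. Origin: on the table, in the guard's plane (base x -110..150, top 45 high). -x is its front, towards the robot; z up. Side cheeks at y=+-135, x -8..68. Clear guard 220 wide, 90 high, 6 thick slides vertically at x=0 (closed: z 47..137). On its front the slotted bar turns on a pivot along y at x=-12, z=60 (guard closed).
- head (a point): Middle of the front lower edge of the hood, x=-30, z=439 mm in the press frame (same axes); the hood is 110 wide, 22 thick and runs back to x=130. Below it the head and crosshead, from z=360 up, begin at x=15. So at the tongue the hand must come leaning from the front, 25 to 50 degrees from vertical.
- notch_nominal (a point): Nominal middle of the notch floor of the steel tongue: press frame x=-7, y=0, z=262 mm, same axes. The real tongue is bolted up to 10 mm higher or lower; not reported: feel or look. Tongue 12 wide, 8 thick, ends at x=-30 in an upturned tip (x -30..-20) 10 higher than the floor; notch x -20..+6, behind it a 20 wide strip up to the head.
- guard (a joint): Height in m by which the guard is lifted: 0 closed, 0.12 at most. About 0.35 to 0.6 kg; slides easily and drops by its weight if let go. Hooked in the notch it reads 0.066 to 0.086, according to the tongue's height.
- prop_bar (a joint): Lean of the slotted bar in rad: 0 upright above its pivot, positive leaning out to the front (-x), range -0.15..0.85; pivot friction 0.12 N m keeps it where it is left. Steel bar 36 wide (y), 6 thick, 0.16 kg; slot: a closed window 24 wide, 100 to 126 mm from the pivot, then a 16 mm rail, which hangs in the notch when hooked, over the tongue (lean then -0.07..0.05).
- grip (a point): Centre of the steel cross-grip that ends the slotted bar, 150 mm from the bar's pivot: diameter 18, length 44 along the press's y. Its z axis points along the bar away from the pivot. Pinch it by its two domed ends, which stand 4 mm proud of the bar's edges; it turns easily between the fingers.
- flux_mid (a point): Centre of a loose white flux bottle, diameter 44, height 105. Leave alone.
- foil: Loose roll of copper foil lying flat on the press base, outside diameter 70, 10 high; origin under its centre. Leave alone.
- pliers: Loose pliers lying on the table, about 150 long (x), 66 wide, 16 high; origin under the joint. Leave alone.
- putty_knife: Loose putty knife with a wooden handle lying on the table, 190 long (x); origin under its middle. Leave alone.
- nails_mid (a point): Centre of a loose glass jar, diameter 60, height 70. Leave alone.
- weight: Loose brass weight, 70 x 35 x 30; origin under its centre. Leave alone.

How it is judged:
On the way:
1. the guard is lifted at least 50 mm (value of joint guard above 0.05 m), for 0.2 s.
At the end, for the whole second after the job is handed in: The guard hangs at rest (slower than 10 mm/s), lifted 60 to 92 mm, with its bar upright in the notch behind the tongue's tip (lean between -0.10 and 0.065 rad), and the robot has let go (value of joint guard between 0.06 and 0.092 m and value of joint prop_bar between -0.1 and 0.065 rad and velocity of joint guard between -0.01 and 0.01 m/s); the robot touches nothing.
It fails at once if the guard falls (moves down faster than 0.35 m/s) (velocity of joint guard below -0.35 m/s).
It fails at once if one of the things lying around is moved more than 30 mm (distance of any of flux_mid, foil, pliers, putty_knife, nails_mid, weight from where it was at the start of the episode above 0.03 m).
It also fails if it takes over 51 s, if anything falls off the work surface, if the arm or the gripper's body presses on something with over 40 N, if the wrist force passes 120 N, or if a joint passes its speed limit or range.

## Robot

A 6-joint arm with a two-finger parallel gripper is mounted at the origin on the work surface. World frame = base frame: x ahead of the robot, y to its left, z up, the work surface at z = 0. Lengths are in m, angles in rad, forces in N, time in s.
With the tool pointing down it reaches from about 0.4 to 0.825 m from the base axis. Payload 7 kg.
Tool frame: the origin (TCP) lies on the centre line of the jaws, within the pads' length; the fingertips stand 22 mm ahead of it and the grasp point (between the pads) lies 3 mm ahead of it; z points along the fingers, y is the line along which they close (so a half turn about z gives the same grasp; the last joint's range is limited). The gripper opens to 88 mm and grips with 3 to 60 N. Pads are 19 mm wide; open, the fingers measure 130 mm over their backs; the gripper's body (78 mm by 193 mm) begins 47 mm behind the grasp point.
Start: joints at [1.465, 0.359, 0.012, 0, -1.224, -0.288], TCP at [0.259, 0.623, 0.249] pointing down, gripper open.
Joint ranges: [-3.07, 3.07], [-1.43, 2.12], [-1.02, 1.25], [-3.03, 1.67], [-3.05, -0], [-3.03, 3.03]. Speed limits (rad/s): [2.39, 2.39, 3.01, 3.14, 3.14, 3.14].

## Interface

Orientations are given as [roll, pitch, yaw] about the fixed x, y, z axes, in that order (R = Rz(yaw) Ry(pitch) Rx(roll)).
In Python, from station import monitor, viewer, order gives the robot as it stands. The module is installed in compiled form; this text tells all that it offers.
- The arm moves only by the tool servo_tool, never from a script. Its argument "targets" is a list of rows, each an object with "angular": the turn, a rotation vector about the tool's x, y, z in degrees, a list of three; "xyz": the shift along the tool's x, y, z in cm, a list of three; "claw": the finger opening in cm, from 0 to 8.76. A call has 1 to 20 rows; each row shifts and turns the commanded pose from where the row before left it, along the tool's axes as they then stand; what a row does not reach is not made up. A row lasts 1/10 s, in which the tool goes at most 50 mm and 8.59 degrees, less where a joint would pass 70% of its speed; a pose out of reach is approached as far as the arm can. A call is refused whole if a number of a shift passes 5 or a number of a turn 8.59, either way. A call with a gripper value outside its range is refused whole. The fingers move at their own pace and stop on an object; "force" is the grip in N (left out, the last holds). Time passes only in rows, so rows that do not move let the fingers close. It gives the time, the measured TCP pose, the force, the opening and the grip force at its end, in the units of the state.
- monitor.get_state(): the state, without advancing time (a new reading comes with each control period).
- viewer.grab_frame(name): name is "scene" or "top"; returns a dict with "color" (400x640x3 uint8, blue, green, red), "fovy" (degrees; the focal length in pixels is half the picture's height over the tangent of half this angle, whatever the lens; pixels are square), "cx", "cy" (the principal point, pixels), "R" (3x3) and "t" (3): a world point X has camera coordinates R X + t. Camera axes: x right, y down, z forward; pixel columns grow to the right and rows downward; lengths in m; the calibration is good to about 2 mm. A picture is of the moment at which its call begins. There is no depth.
- order.job_done(): hands the job in; it is judged then, once.
The state is a dict: "t": time; "q": joint angles; "qd": joint speeds; "joint_efforts": joint torques, N m; "eef_pos": TCP position; "ee_rot": TCP orientation; "force": force on the tool from outside, world axes, zero at the start; "moment": the same for the moment, N m; "width": finger opening in m; "gripper_force": force on a finger pad.
Only numpy, scipy, OpenCV 4.12 (cv2) and the standard library are available. Lean on these libraries where they do the work, as an engineer would, in place of code of your own. Each camera call takes 0.05 s, during which the arm holds its last target. There are 200 camera calls.

## Working session

There is one attempt and no reset: what is moved stays moved. The work goes in short steps, Python scripts to look and compute and a tool call to move; the robot and the scene stay as the last step left them, time stands still between calls to the robot, and variables do not carry over. Pictures are saved under pics/ and viewed, at most 10 in all, crops included, and the job is handed in when it is done.

Besides the shell and the picture viewer there is one more tool, called after ">>>" as a command line: name --argument value ..., lists and objects as JSON in quotes. servo_tool: Moves the arm, as the interface text tells. Its arguments: {"type":"object","properties":{"targets":{"type":"array"},"force":{"type":"number"}},"required":["targets"]}

```bash
mkdir -p pics; cat > h.py <<'E'
import numpy as np,cv2,json
from station import monitor,viewer,order
def grab(n,f):
    d=viewer.grab_frame(n); cv2.imwrite('pics/'+f+'.png',d['color'])
    json.dump({k:np.array(d[k]).tolist() for k in('fovy','cx','cy','R','t')},open('pics/'+f+'.json','w')); return d
def cam(f):
    d=json.load(open('pics/'+f+'.json')); fl=200/np.tan(np.radians(d['fovy'])/2)
    K=np.array([[fl,0,d['cx']],[0,fl,d['cy']],[0,0,1]]); return K@np.c_[np.array(d['R']),np.array(d['t'])]
def tri(pa,pb,a='scene0',b='top0'):
    X=cv2.triangulatePoints(cam(a),cam(b),np.array(pa,float).reshape(2,1),np.array(pb,float).reshape(2,1))[:,0]; return X[:3]/X[3]
def proj(f,X):
    x=cam(f)@np.r_[X,1]; return x[:2]/x[2]
E
python3 - <<'E'
from h import *
a=grab('scene','scene0');b=grab('top','top0')
for d in(a,b): print(d['color'].shape,d['fovy'],-np.array(d['R']).T@d['t'])
print(monitor.get_state())
cv2.imwrite('pics/both.png',cv2.resize(np.vstack([a['color'],b['color']]),None,fx=.75,fy=.75))
E
```

```text
(400, 640, 3) 46.74745977025093 [-0.05774918 -0.67431787  1.37109204]
(400, 640, 3) 43.773496517726144 [ 0.31638072 -0.01115148  1.7328556 ]
{'t': 0.1, 'q': array([ 1.46509511e+00,  3.59305223e-01,  1.11568561e-02, -3.05300730e-04,
       -1.22409449e+00, -2.88119380e-01]), 'qd': array([-0.00087136, -0.00285081,  0.00166638,  0.0018938 , -0.00206796,
        0.00144302]), 'joint_efforts': array([-4.46664963e-04, -5.84165883e+01,  2.93751240e+01,  7.01554388e+00,
        1.01261563e-02, -4.67418420e-05]), 'eef_pos': array([0.25886698, 0.62295392, 0.2477262 ]), 'ee_rot': array([ 3.14012419e+00, -1.35879068e-04, -3.93924449e-01]), 'force': array([-0.05121414,  0.76284933, -0.28367685]), 'moment': array([-0.06664802,  0.068419  ,  0.01393765]), 'gripper_force': 0.0, 'width': 0.08789086812106102}
```

View pics/both.png

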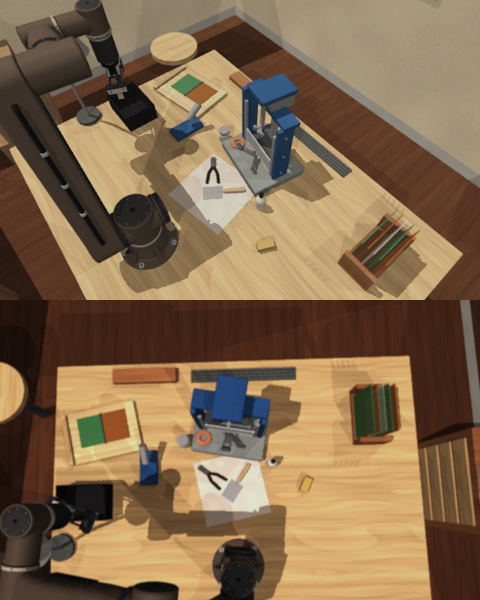

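```bash
python3 - <<'E'
from h import *
a=cv2.imread('pics/scene0.png')[135:255,285:405];b=cv2.imread('pics/top0.png')[120:220,245:365]
f=lambda x:cv2.resize(x,None,fx=5,fy=5,interpolation=cv2.INTER_CUBIC)
cv2.imwrite('pics/ca.png',f(a));cv2.imwrite('pics/cb.png',f(b))
E
```

```text
(no output)
```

View pics/ca.png

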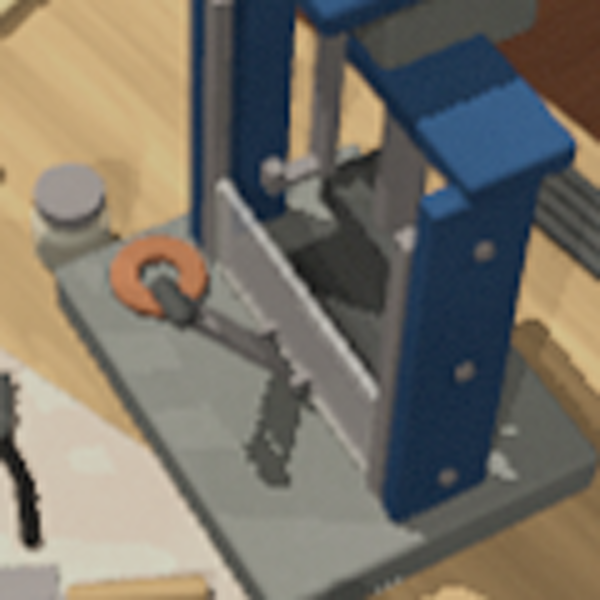

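View pics/cb.png

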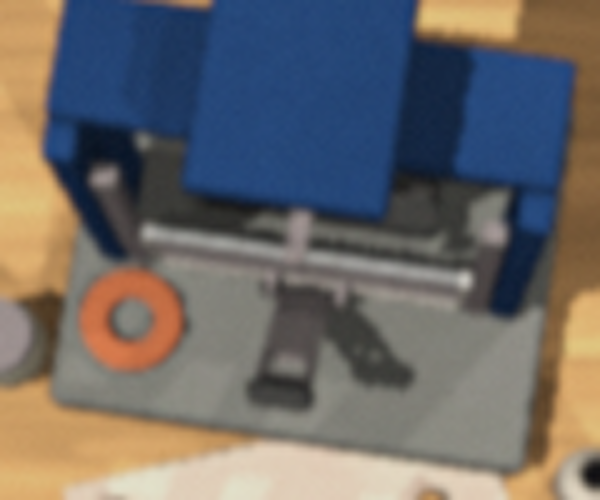

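```bash
cat > fit.py <<'E'
from h import *
from scipy.optimize import least_squares
A=lambda c:np.array([285,135])+(np.array(c)+.5)/5-.5
B=lambda c:np.array([245,120])+(np.array(c)+.5)/5-.5
obs=[('top0',B((54,400)),(-110,165,45)),('top0',B((522,466)),(-110,-165,45)),('top0',B((185,188)),(-30,55,461)),('top0',B((387,213)),(-30,-55,461)),
('top0',B((147,233)),(0,110,137)),('top0',B((468,281)),(0,-110,137)),('scene0',A((222,183)),(0,110,137)),('scene0',A((378,393)),(0,-110,137)),('scene0',A((62,277)),(-110,165,45))]
def T(p,X):
    c,s=np.cos(p[2]),np.sin(p[2]); X=np.array(X)/1000
    return np.array([p[0]+c*X[0]-s*X[1],p[1]+s*X[0]+c*X[1],X[2]])
grip=lambda th:(-12-150*np.sin(th),0,60+150*np.cos(th))
tip=lambda dz:(-30,0,272+dz)
ex=[('scene0',A((173,298)),lambda p:grip(p[3])),('top0',B((281,390)),lambda p:grip(p[3])),('scene0',A((270,174)),lambda p:tip(p[4]*1000)),('top0',B((297,267)),lambda p:tip(p[4]*1000))]
def res(p):
    return np.concatenate([proj(f,T(p,X))-u for f,u,X in obs]+[proj(f,T(p,g(p)))-u for f,u,g in ex])
if __name__=='__main__':
    r=least_squares(res,[.5,0.1,0,.8,0],loss='soft_l1'); p=r.x;print(p); print(res(p).reshape(-1,2).round(1))
    print('grip',T(p,grip(p[3])),'tri',tri(A((173,298)),B((281,390))),'tip tri',tri(A((270,174)),B((297,267))),T(p,tip(p[4]*1000)))
    np.save('p.npy',p)
E
python3 fit.py
```

```text
[ 0.60254693  0.01916952 -0.17394995  0.59677372 -0.00135059]
[[-1.1  0.2]
 [ 1.   1. ]
 [-1.  -0.3]
 [ 0.4  0.7]
 [-1.2 -0.4]
 [ 1.4 -0.4]
 [-0.1 -0.9]
 [ 2.2  2.2]
 [-2.  -2.2]
 [ 0.8  0.4]
 [ 0.4  0.3]
 [-0.2  0.1]
 [-0.4 -0.5]]
grip [0.50770364 0.03583594 0.18407295] tri [0.5076289  0.03771384 0.18456376] tip tri [0.57139484 0.02278661 0.27375711] [0.57299967 0.02436174 0.27064941]
```

```bash
cat >> h.py <<'E'
from scipy.spatial.transform import Rotation as Ro
def rel(pt=None,rpy=None,s=None):
    s=s or monitor.get_state(); R=Ro.from_euler('xyz',s['ee_rot'])
    if rpy is not None: print('rotvec deg',(R.inv()*Ro.from_euler('xyz',rpy)).as_rotvec(degrees=True).round(2))
    if pt is not None: print('shift cm',(R.inv().apply(np.array(pt)-s['eef_pos'])*100).round(2))
E
python3 - <<'E'
from h import *
rel(rpy=[np.pi,-.611,-.174])
R=Ro.from_euler('xyz',[np.pi,-.611,-.174])
p=np.array([.2589,.6230,.3677])
for q in [(.33,.40,.38),(.42,.12,.36),(.455,.045,.262)]:
    print((R.inv().apply(np.array(q)-p)*100).round(2)); p=np.array(q)
E
```

```text
rotvec deg [  3.93  34.87 -12.18]
[ 9.6  20.73  5.22]
[10.08 26.02  9.5 ]
[-1.74  6.78 10.75]
```

>>> servo_tool --targets '[{"xyz": [0, 0, -4], "angular": [0, 0, 0], "claw": 8.7}, {"xyz": [0, 0, -4], "angular": [0, 0, 0], "claw": 8.7}, {"xyz": [0, 0, -4], "angular": [0, 0, 0], "claw": 8.7}, {"xyz": [0, 0, 0], "angular": [0.79, 6.97, -2.44], "claw": 8.7}, {"xyz": [0, 0, 0], "angular": [0.79, 6.97, -2.44], "claw": 8.7}, {"xyz": [0, 0, 0], "angular": [0.79, 6.97, -2.44], "claw": 8.7}, {"xyz": [0, 0, 0], "angular": [0.79, 6.97, -2.44], "claw": 8.7}, {"xyz": [0, 0, 0], "angular": [0.79, 6.97, -2.44], "claw": 8.7}, {"xyz": [1.6, 3.46, 0.87], "angular": [0, 0, 0], "claw": 8.7}, {"xyz": [1.6, 3.46, 0.87], "angular": [0, 0, 0], "claw": 8.7}, {"xyz": [1.6, 3.46, 0.87], "angular": [0, 0, 0], "claw": 8.7}, {"xyz": [1.6, 3.46, 0.87], "angular": [0, 0, 0], "claw": 8.7}, {"xyz": [1.6, 3.46, 0.87], "angular": [0, 0, 0], "claw": 8.7}, {"xyz": [1.6, 3.46, 0.87], "angular": [0, 0, 0], "claw": 8.7}, {"xyz": [0, 0, 0], "angular": [0, 0, 0], "claw": 8.7}]'

```text
t: 1.6
eef_pos: [0.331, 0.3957, 0.3809]
ee_rot: [-3.138, -0.61, -0.177]
force: [0.2, 0.6, 0.1]
width: 0.0868
gripper_force: 0.0
```

>>> servo_tool --targets '[{"xyz": [1.26, 3.25, 1.19], "angular": [0, 0, 0], "claw": 8.7}, {"xyz": [1.26, 3.25, 1.19], "angular": [0, 0, 0], "claw": 8.7}, {"xyz": [1.26, 3.25, 1.19], "angular": [0, 0, 0], "claw": 8.7}, {"xyz": [1.26, 3.25, 1.19], "angular": [0, 0, 0], "claw": 8.7}, {"xyz": [1.26, 3.25, 1.19], "angular": [0, 0, 0], "claw": 8.7}, {"xyz": [1.26, 3.25, 1.19], "angular": [0, 0, 0], "claw": 8.7}, {"xyz": [1.26, 3.25, 1.19], "angular": [0, 0, 0], "claw": 8.7}, {"xyz": [1.26, 3.25, 1.19], "angular": [0, 0, 0], "claw": 8.7}, {"xyz": [0, 0, 0], "angular": [0, 0, 0], "claw": 8.7}]'

```text
t: 2.5
eef_pos: [0.4204, 0.1162, 0.3592]
ee_rot: [-3.139, -0.61, -0.179]
force: [-0.5, 0.5, 1.4]
width: 0.0871
gripper_force: 0.0
```

```bash
python3 - <<'E'
from h import *
s=monitor.get_state();print(s['eef_pos'],s['ee_rot'],s['q'].round(2))
R=Ro.from_euler('xyz',s['ee_rot']); g=np.array([.5077,.0368,.1843])
rel(g-R.apply([0,0,.073]),[np.pi,-.611,-.174])
E
```

```text
[0.42043155 0.11615412 0.3592057 ] [-3.13900403 -0.61022709 -0.17948424] [ 1.19 -0.42 -0.88  0.69 -1.09 -0.12]
rotvec deg [ 0.03  0.04 -0.26]
shift cm [-1.83  6.3  12.75]
```

>>> servo_tool --targets '[{"xyz": [-0.46, 1.58, 3.19], "angular": [0, 0, 0], "claw": 8.7}, {"xyz": [-0.46, 1.58, 3.19], "angular": [0, 0, 0], "claw": 8.7}, {"xyz": [-0.46, 1.58, 3.19], "angular": [0, 0, 0], "claw": 8.7}, {"xyz": [-0.46, 1.58, 3.19], "angular": [0, 0, 0], "claw": 8.7}, {"xyz": [0, 0, 0], "angular": [0, 0, 0], "claw": 8.7}, {"xyz": [0, 0, 0], "angular": [0, 0, 0], "claw": 8.7}]'

```text
t: 3.1
eef_pos: [0.4787, 0.0517, 0.2706]
ee_rot: [3.136, -0.574, -0.176]
force: [-0.4, 0.7, -0.2]
width: 0.0869
gripper_force: 0.0
```

```bash
python3 - <<'E'
from h import *
a=grab('scene','s1')['color'];b=grab('top','t1')['color']
s=monitor.get_state();print(s['eef_pos'],s['ee_rot'],s['q'].round(2))
R=Ro.from_euler('xyz',s['ee_rot']); g=np.array([.5077,.0368,.1843])
rel(g-R.apply([0,0,.003]))
f=lambda x:cv2.resize(x,None,fx=4,fy=4,interpolation=cv2.INTER_CUBIC)
cv2.imwrite('pics/c1.png',np.hstack([f(a[130:250,275:375]),f(b[150:270,250:350])]))
print(proj('s1',s['eef_pos']),proj('t1',s['eef_pos']))
E
```

```text
[0.47846956 0.0532827  0.27143728] [ 3.13742462 -0.57490845 -0.17392188] [ 0.75 -0.28 -1.02  0.82 -0.64  0.02]
shift cm [-2.08  1.08  8.74]
[308.88009483 178.56069479] [294.5709004  204.27809718]
```

View pics/c1.png

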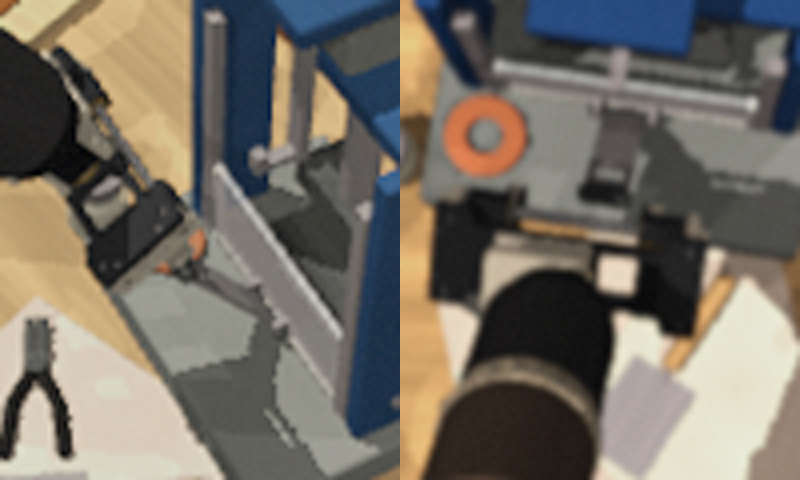

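>>> servo_tool --targets '[{"xyz": [0, 0.5, 0], "angular": [0, -3, 0], "claw": 8.7}, {"xyz": [0, 0.5, 0], "angular": [0, -3, 0], "claw": 8.7}, {"xyz": [0, 0, 0], "angular": [0, 0, 0], "claw": 8.7}]'

```text
t: 3.5
eef_pos: [0.4774, 0.0451, 0.2728]
ee_rot: [3.141, -0.47, -0.174]
force: [-0.4, -0.0, 0.9]
width: 0.087
gripper_force: 0.0
```

```bash
python3 - <<'E'
from h import *
s=monitor.get_state();print(s['eef_pos'],s['ee_rot'],s['q'].round(3))
R=Ro.from_euler('xyz',s['ee_rot']); g=np.array([.5077,.0368,.1843])
rel(g-R.apply([0,0,.003]),[np.pi,-.46,-.174])
E
```

```text
[0.47738369 0.04508303 0.27279228] [ 3.14078887 -0.47041065 -0.17408247] [ 0.741 -0.253 -0.889  0.576 -0.721  0.258]
rotvec deg [ 0.05 -0.6  -0.  ]
shift cm [-1.22  0.28  9.01]
```

>>> servo_tool --targets '[{"xyz": [-0.6, 0.28, 1], "angular": [0, 0, 0], "claw": 8.7}, {"xyz": [-0.6, 0, 2], "angular": [0, 0, 0], "claw": 8.7}, {"xyz": [0, 0, 2], "angular": [0, 0, 0], "claw": 8.7}, {"xyz": [0, 0, 2], "angular": [0, 0, 0], "claw": 8.7}, {"xyz": [0, 0, 1], "angular": [0, 0, 0], "claw": 8.7}, {"xyz": [0, 0, 0], "angular": [0, 0, 0], "claw": 8.7}]'

```text
t: 4.1
eef_pos: [0.5035, 0.0355, 0.1978]
ee_rot: [3.135, -0.461, -0.174]
force: [-0.5, -1.0, -0.2]
width: 0.087
gripper_force: 0.0
```

```bash
python3 - <<'E'
from h import *
s=monitor.get_state();print(s['eef_pos'],s['ee_rot'],s['q'].round(3))
R=Ro.from_euler('xyz',s['ee_rot']); g=np.array([.5077,.0368,.1843])
rel(g-R.apply([0,0,.003]),[np.pi,-.46,-.174])
E
```

```text
[0.50347611 0.0355225  0.19782232] [ 3.13518095 -0.46144974 -0.17388521] [ 0.573 -0.111 -1.017  0.8   -0.443  0.128]
rotvec deg [ 0.36 -0.08  0.01]
shift cm [-0.25 -0.21  1.08]
```

>>> servo_tool --targets '[{"xyz": [0, -0.1, 0], "angular": [0.2, -3, 0], "claw": 8.7}, {"xyz": [0, -0.1, 0], "angular": [0.2, -3, 0], "claw": 8.7}, {"xyz": [0, 0, 0], "angular": [0, 0, 0], "claw": 8.7}]'

```text
t: 4.4
eef_pos: [0.5046, 0.0391, 0.1997]
ee_rot: [-3.137, -0.358, -0.175]
force: [0.2, -0.6, 0.2]
width: 0.087
gripper_force: 0.0
```

```bash
python3 - <<'E'
from h import *
s=monitor.get_state();print(s['eef_pos'],s['ee_rot'],s['q'].round(3))
R=Ro.from_euler('xyz',s['ee_rot']); g=np.array([.5077,.0368,.1843])
rel(g-R.apply([0,0,.003]),[np.pi,-.36,-.174])
E
```

```text
[0.50464749 0.03905827 0.19972354] [-3.13687158 -0.35783523 -0.17542979] [ 0.614 -0.073 -0.854  0.465 -0.578  0.417]
rotvec deg [-0.24  0.12 -0.08]
shift cm [-0.22  0.18  1.26]
```

>>> servo_tool --targets '[{"xyz": [-0.2, 0.1, 0.6], "angular": [-0.2, 0, 0], "claw": 8.7}, {"xyz": [0, 0.08, 0.66], "angular": [0, 0, 0], "claw": 8.7}, {"xyz": [0, 0, 0], "angular": [0, 0, 0], "claw": 8.7}]'

```text
t: 4.7
eef_pos: [0.5051, 0.0342, 0.1846]
ee_rot: [3.138, -0.357, -0.174]
force: [-0.7, -0.6, 0.7]
width: 0.0874
gripper_force: 0.0
```

```bash
python3 - <<'E'
from h import *
a=grab('scene','s2')['color'];b=grab('top','t2')['color']
s=monitor.get_state();print(s['eef_pos'],s['ee_rot'],s['q'].round(2),s['force'])
f=lambda x:cv2.resize(x,None,fx=5,fy=5,interpolation=cv2.INTER_CUBIC)
cv2.imwrite('pics/c2.png',np.hstack([f(a[155:235,290:370]),f(b[150:230,260:340])]))
print(proj('s2',s['eef_pos']),proj('t2',s['eef_pos']))
E
```

```text
[0.50575838 0.03446838 0.18558941] [ 3.13934205 -0.35740904 -0.17515293] [ 0.6  -0.05 -0.88  0.5  -0.53  0.39] [-0.33548674  0.58204006  0.66247994]
[319.78394984 194.85296881] [301.65575786 198.44071581]
```

View pics/c2.png

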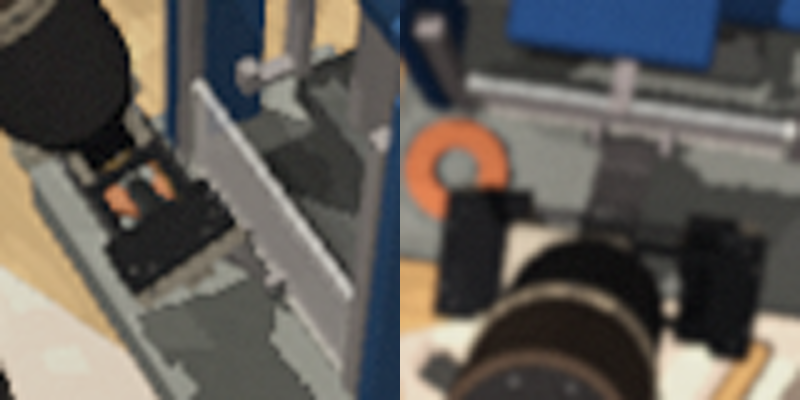

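>>> servo_tool --targets '[{"xyz": [0, 0, 0], "angular": [0, 0, 0], "claw": 5.5}, {"xyz": [0, 0, 0], "angular": [0, 0, 0], "claw": 4.8}, {"xyz": [0, 0, 0], "angular": [0, 0, 0], "claw": 4.4}, {"xyz": [0, 0, 0], "angular": [0, 0, 0], "claw": 4.0}, {"xyz": [0, 0, 0], "angular": [0, 0, 0], "claw": 4.0}, {"xyz": [0, 0, 0], "angular": [0, 0, 0], "claw": 4.0}]' --force 30

```text
t: 5.4
eef_pos: [0.5071, 0.0362, 0.1866]
ee_rot: [-3.14, -0.359, -0.175]
force: [1.5, 11.8, -2.0]
width: 0.0447
gripper_force: 6.0
```

>>> servo_tool --targets '[{"xyz": [0, -0.1, 0], "angular": [0, 0, 0], "claw": 4.0}, {"xyz": [0, 0, 0], "angular": [0, 0, 0], "claw": 4.0}, {"xyz": [0, 0, 0], "angular": [0, 0, 0], "claw": 4.0}]'

```text
t: 5.7
eef_pos: [0.5074, 0.0373, 0.1867]
ee_rot: [-3.141, -0.359, -0.175]
force: [2.5, 6.1, -1.4]
width: 0.0419
gripper_force: 30.0
```

>>> servo_tool --targets '[{"xyz": [0, -0.08, 0], "angular": [0, 0, 0], "claw": 4.0}, {"xyz": [0.18, 0, -0.47], "angular": [0, 0, 0], "claw": 4.0}, {"xyz": [0.18, 0, -0.47], "angular": [0, 0, 0], "claw": 4.0}, {"xyz": [0.18, 0, -0.47], "angular": [0, 0, 0], "claw": 4.0}, {"xyz": [0.18, 0, -0.47], "angular": [0, 0, 0], "claw": 4.0}, {"xyz": [0, 0, 0], "angular": [0, 0, 0], "claw": 4.0}]'

```text
t: 6.3
eef_pos: [0.5071, 0.0374, 0.2067]
ee_rot: [3.142, -0.358, -0.175]
force: [4.1, 3.9, -5.1]
width: 0.0422
gripper_force: 30.0
```

>>> servo_tool --targets '[{"xyz": [0.33, 0, -0.88], "angular": [0, 0, 0], "claw": 4.0}, {"xyz": [0.33, 0, -0.88], "angular": [0, 0, 0], "claw": 4.0}, {"xyz": [0.33, 0, -0.88], "angular": [0, 0, 0], "claw": 4.0}, {"xyz": [0.33, 0, -0.88], "angular": [0, 0, 0], "claw": 4.0}, {"xyz": [0.33, 0, -0.88], "angular": [0, 0, 0], "claw": 4.0}, {"xyz": [0.33, 0, -0.88], "angular": [0, 0, 0], "claw": 4.0}, {"xyz": [0.33, 0, -0.88], "angular": [0, 0, 0], "claw": 4.0}, {"xyz": [0.33, 0, -0.88], "angular": [0, 0, 0], "claw": 4.0}, {"xyz": [0, 0, 0], "angular": [0, 3, 0], "claw": 4.0}, {"xyz": [0, 0, 0], "angular": [0, 3, 0], "claw": 4.0}, {"xyz": [0, 0, 0], "angular": [0, 0, 0], "claw": 4.0}]'

```text
t: 7.4
eef_pos: [0.506, 0.0375, 0.2803]
ee_rot: [-3.141, -0.464, -0.174]
force: [3.0, 8.0, -5.2]
width: 0.0419
gripper_force: 30.0
```

```bash
cat >> h.py <<'E'
G0=np.array([.5081,.0371,.1838]); YAW=-.1745; X0=-.0967
def grip(s):
    R=Ro.from_euler('xyz',s['ee_rot']); return s['eef_pos']+R.apply([0,0,.003])
def st(s=None):
    s=s or monitor.get_state(); g=grip(s); d=Ro.from_euler('z',-YAW).apply(g-G0); x=X0+d[0]
    th=np.arcsin((-.012-x)/.15); print('t',s['t'],'grip press x %.4f y %.4f z %.4f lean %.3f lift %.4f'%(x,d[1],g[2],th,g[2]-.06-.15*np.cos(th)),'rot',s['ee_rot'].round(3),'q3 %.3f'%s['q'][2],'F',Ro.from_euler('z',-YAW).apply(s['force']).round(1),s['width'],s['gripper_force']); return s
def to(x,z,y=None):
    s=st(); R=Ro.from_euler('xyz',s['ee_rot']); y=0 if y is None else y
    g=G0+Ro.from_euler('z',YAW).apply([x-X0,y,z-G0[2]])
    print('shift cm',(R.inv().apply(g-grip(s))*100).round(2))
E
python3 - <<'E'
from h import *
to(-.049,.2995); rel(rpy=[np.pi,-.6,-.1745])
E
```

```text
t 7.4 grip press x -0.0975 y 0.0000 z 0.2776 lean 0.606 lift 0.0944 rot [-3.141 -0.464 -0.174] q3 -0.822 F [ 1.6  8.3 -5.2] 0.041949521730317595 29.99963879585266
shift cm [5.31 0.01 0.21]
rotvec deg [-0.04  7.81  0.04]
```

>>> servo_tool --targets '[{"xyz": [0.9, -0.1, 0.04], "angular": [0, 0, 0], "claw": 4.0}, {"xyz": [0.9, 0, 0.04], "angular": [0, 0, 0], "claw": 4.0}, {"xyz": [0.9, 0, 0.04], "angular": [0, 0, 0], "claw": 4.0}, {"xyz": [0.9, 0, 0.04], "angular": [0, 0, 0], "claw": 4.0}, {"xyz": [0.9, 0, 0.04], "angular": [0, 0, 0], "claw": 4.0}, {"xyz": [0.8, 0, 0.03], "angular": [0, 2, 0], "claw": 4.0}, {"xyz": [0, 0, 0], "angular": [0, 3, 0], "claw": 4.0}, {"xyz": [0, 0, 0], "angular": [0, 2.9, 0], "claw": 4.0}, {"xyz": [0, 0, 0], "angular": [0, 0, 0], "claw": 4.0}]'

```text
t: 8.3
eef_pos: [0.554, 0.0289, 0.3018]
ee_rot: [3.139, -0.6, -0.173]
force: [1.4, 4.1, -5.2]
width: 0.0418
gripper_force: 30.0
```

```bash
python3 - <<'E'
from h import *
a=grab('scene','s3')['color'];b=grab('top','t3')['color']
to(-.03,.2995); rel(rpy=[np.pi,-.6,-.1745])
f=lambda x:cv2.resize(x,None,fx=6,fy=6,interpolation=cv2.INTER_CUBIC)
cv2.imwrite('pics/c3.png',np.hstack([f(a[130:210,305:370]),f(b[145:225,270:335])]))
E
```

```text
t 8.4 grip press x -0.0475 y -0.0000 z 0.3005 lean 0.239 lift 0.0948 rot [ 3.14  -0.599 -0.175] q3 -0.880 F [-0.4  1.  -4.8] 0.04220987787136235 29.999223947525024
shift cm [ 1.39 -0.01  1.07]
rotvec deg [ 0.13  0.04 -0.04]
```

View pics/c3.png

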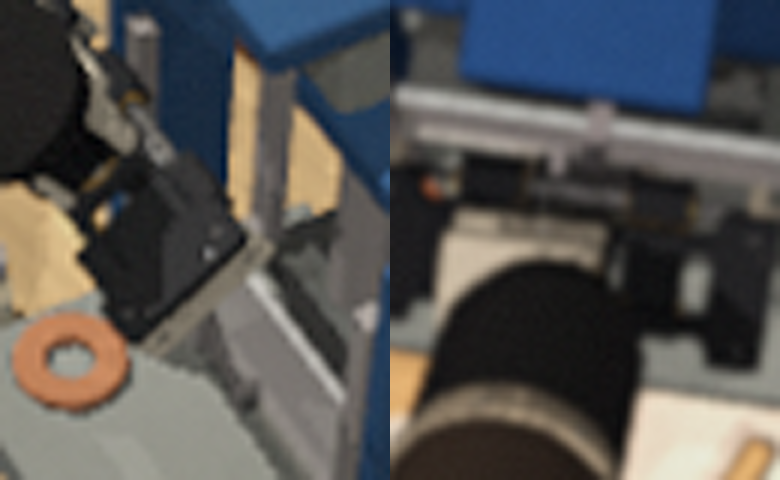

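```bash
python3 - <<'E'
from h import *
import fit
p=np.load('p.npy')
W=lambda x,y,z:G0+Ro.from_euler('z',YAW).apply([x-X0,y,z-G0[2]])
c=lambda f,X,o:((proj(f,X)-o+.5)*6-.5+[390,0]).round(0)
for n,X in dict(tip=(-.03,0,.272),tipback=(-.02,0,.272),strip=(.015,0,.262),grip=(-.0475,0,.3005),gl=(-.0475,.022,.3005),gr=(-.0475,-.022,.3005),gtl=(0,.11,.232),gtc=(0,0,.232),pl=(-.012,.022,.155)).items(): print(n,c('t3',W(*X),[270,145]),c('t3',fit.T(p,np.array(X)*1000),[270,145]))
E
```

```text
tip [592. 166.] [594. 167.]
tipback [595. 146.] [597. 147.]
strip [606.  81.] [608.  83.]
grip [584. 191.] [587. 192.]
gl [540. 184.] [542. 186.]
gr [629. 197.] [632. 199.]
gtl [390.  91.] [392.  93.]
gtc [603. 122.] [605. 123.]
pl [562. 165.] [565. 166.]
```

>>> servo_tool --targets '[{"xyz": [0.2, 0, 0.22], "angular": [0, 0, 0], "claw": 4.0}, {"xyz": [0.25, 0, 0.17], "angular": [0, 0, 0], "claw": 4.0}, {"xyz": [0.25, 0, 0.17], "angular": [0, 0, 0], "claw": 4.0}, {"xyz": [0.25, 0, 0.17], "angular": [0, 0, 0], "claw": 4.0}, {"xyz": [0, 0, 0], "angular": [0, 0, 0], "claw": 4.0}]'

```text
t: 8.9
eef_pos: [0.5668, 0.0269, 0.3021]
ee_rot: [3.14, -0.6, -0.176]
force: [0.7, -3.6, -5.4]
width: 0.0419
gripper_force: 30.0
```

```bash
python3 - <<'E'
from h import *
to(-.027,.2995)
E
```

```text
t 8.9 grip press x -0.0355 y 0.0001 z 0.2997 lean 0.157 lift 0.0915 rot [ 3.14  -0.6   -0.176] q3 -0.866 F [ 1.3 -3.4 -5.4] 0.04187208848567937 29.999354481697083
shift cm [0.69 0.01 0.49]
```

>>> servo_tool --targets '[{"xyz": [0.24, 0, 0.17], "angular": [0, 0, 0], "claw": 4.0}, {"xyz": [0.24, 0, 0.17], "angular": [0, 0, 0], "claw": 4.0}, {"xyz": [0.24, 0, 0.17], "angular": [0, 0, 0], "claw": 4.0}, {"xyz": [0, 0, 0], "angular": [0, 0, 0], "claw": 4.0}]'

```text
t: 9.3
eef_pos: [0.5741, 0.0254, 0.3025]
ee_rot: [3.14, -0.601, -0.175]
force: [-26.2, 2.1, 7.5]
width: 0.0413
gripper_force: 30.0
```

```bash
python3 - <<'E'
from h import *
to(-.015,.2995)
E
```

```text
t 9.3 grip press x -0.0280 y -0.0000 z 0.3000 lean 0.107 lift 0.0909 rot [ 3.14  -0.601 -0.175] q3 -0.855 F [-26.2  -2.4   7.5] 0.041253093487417083 30.002228915691376
shift cm [ 1.04 -0.    0.78]
```

>>> servo_tool --targets '[{"xyz": [-0.33, 0, -0.23], "angular": [0, 0, 0], "claw": 4.0}, {"xyz": [0.17, 0, -0.25], "angular": [0, 0, 0], "claw": 4.0}, {"xyz": [0, 0, 0], "angular": [0, 0, 0], "claw": 4.0}]'

```text
t: 9.6
eef_pos: [0.5713, 0.0261, 0.3057]
ee_rot: [3.14, -0.601, -0.175]
force: [-0.5, -6.7, -5.2]
width: 0.0419
gripper_force: 30.0
```

```bash
python3 - <<'E'
from h import *
st()
E
```

```text
t 9.6 grip press x -0.0309 y 0.0002 z 0.3033 lean 0.126 lift 0.0945 rot [ 3.14  -0.601 -0.175] q3 -0.851 F [ 0.6 -6.7 -5.2] 0.04190672800943399 29.999461770057678
```

>>> servo_tool --targets '[{"xyz": [0.24, 0, 0.17], "angular": [0, 0, 0], "claw": 4.0}, {"xyz": [0.24, 0, 0.17], "angular": [0, 0, 0], "claw": 4.0}, {"xyz": [0, 0, 0], "angular": [0, 0, 0], "claw": 4.0}]'

```text
t: 9.9
eef_pos: [0.5774, 0.025, 0.3054]
ee_rot: [3.14, -0.6, -0.176]
force: [0.2, -6.5, -4.7]
width: 0.0415
gripper_force: 30.0
```

```bash
python3 - <<'E'
from h import *
st()
E
```

```text
t 9.9 grip press x -0.0246 y 0.0001 z 0.3029 lean 0.084 lift 0.0934 rot [ 3.14  -0.6   -0.176] q3 -0.843 F [ 1.4 -6.4 -4.7] 0.0414776915337525 29.999088943004608
```

>>> servo_tool --targets '[{"xyz": [0.23, 0.05, 0.16], "angular": [0, 0, 0], "claw": 4.0}, {"xyz": [0.23, 0, 0.16], "angular": [0, 0, 0], "claw": 4.0}, {"xyz": [0.23, 0, 0.16], "angular": [0, 0, 0], "claw": 4.0}, {"xyz": [0.23, 0, 0.16], "angular": [0, 0, 0], "claw": 4.0}, {"xyz": [0, 0, 0], "angular": [0, 0, 0], "claw": 4.0}]'

```text
t: 10.4
eef_pos: [0.5886, 0.0229, 0.3054]
ee_rot: [3.14, -0.601, -0.175]
force: [0.6, -6.1, -4.2]
width: 0.0416
gripper_force: 30.0
```

```bash
python3 - <<'E'
from h import *
to(-.009,.303)
E
```

```text
t 10.4 grip press x -0.0132 y 0.0000 z 0.3030 lean 0.008 lift 0.0930 rot [ 3.14  -0.601 -0.175] q3 -0.826 F [ 1.7 -5.9 -4.2] 0.041643776371444056 29.99929368495941
shift cm [0.35 0.   0.24]
```

>>> servo_tool --targets '[{"xyz": [0.25, 0.08, 0.17], "angular": [0, 0, 0], "claw": 4.0}, {"xyz": [-0.17, 0, 0.25], "angular": [0, 0, 0], "claw": 4.0}, {"xyz": [-0.17, 0, 0.25], "angular": [0, 0, 0], "claw": 4.0}, {"xyz": [-0.17, 0, 0.25], "angular": [0, 0, 0], "claw": 4.0}, {"xyz": [0, 0, 0], "angular": [0, 0, 0], "claw": 4.0}]'

```text
t: 10.9
eef_pos: [0.5914, 0.0223, 0.2962]
ee_rot: [3.141, -0.601, -0.175]
force: [5.6, -0.9, -6.9]
width: 0.0414
gripper_force: 30.0
```

```bash
python3 - <<'E'
from h import *
st()
E
```

```text
t 10.9 grip press x -0.0104 y -0.0001 z 0.2937 lean -0.011 lift 0.0837 rot [ 3.141 -0.601 -0.175] q3 -0.845 F [ 5.7  0.  -6.9] 0.04140540916493389 29.998828768730164
```

>>> servo_tool --targets '[{"xyz": [0.25, 0, 0.17], "angular": [0, 0, 0], "claw": 4.0}, {"xyz": [-0.11, 0, 0.17], "angular": [0, 0, 0], "claw": 4.0}, {"xyz": [-0.11, 0, 0.17], "angular": [0, 0, 0], "claw": 4.0}, {"xyz": [0, 0, 0], "angular": [0, 0, 0], "claw": 4.0}]'

```text
t: 11.3
eef_pos: [0.5952, 0.0216, 0.295]
ee_rot: [-3.141, -0.605, -0.176]
force: [-6.2, -1.9, 8.7]
width: 0.0417
gripper_force: 30.0
```

```bash
python3 - <<'E'
from h import *
st()
E
```

```text
t 11.3 grip press x -0.0066 y -0.0001 z 0.2926 lean -0.036 lift 0.0827 rot [-3.141 -0.605 -0.176] q3 -0.848 F [-5.8 -2.9  8.7] 0.04169622581011146 30.001335740089417
```

>>> servo_tool --targets '[{"xyz": [0.0, 0, -0.22], "angular": [0, 0, 0], "claw": 4.0}, {"xyz": [0, 0, 0], "angular": [0, 0, 0], "claw": 4.0}]'

```text
t: 11.5
eef_pos: [0.5933, 0.0219, 0.2952]
ee_rot: [-3.141, -0.602, -0.175]
force: [-1.8, -2.1, 3.2]
width: 0.0416
gripper_force: 30.0
```

```bash
python3 - <<'E'
from h import *
a=grab('scene','s4')['color'];b=grab('top','t4')['color']
st()
f=lambda x:cv2.resize(x,None,fx=6,fy=6,interpolation=cv2.INTER_CUBIC)
cv2.imwrite('pics/c4.png',np.hstack([f(a[130:210,305:370]),f(b[145:225,270:335])]))
E
```

```text
t 11.6 grip press x -0.0084 y -0.0002 z 0.2926 lean -0.024 lift 0.0827 rot [ 3.142 -0.602 -0.175] q3 -0.847 F [-2.5 -1.8  5.1] 0.041513016607458715 30.00083953142166
```

View pics/c4.png

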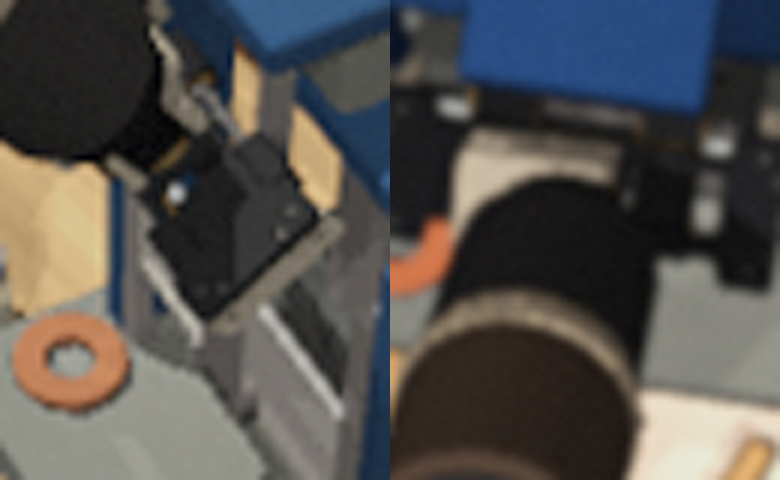

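>>> servo_tool --targets '[{"xyz": [-0.25, 0, -0.17], "angular": [0, 0, 0], "claw": 4.0}, {"xyz": [-0.25, 0, -0.17], "angular": [0, 0, 0], "claw": 4.0}, {"xyz": [0, 0, 0], "angular": [0, 0, 0], "claw": 4.0}]'

```text
t: 11.9
eef_pos: [0.5882, 0.023, 0.2951]
ee_rot: [3.141, -0.602, -0.176]
force: [15.1, -5.4, -1.8]
width: 0.0416
gripper_force: 30.0
```

```bash
python3 - <<'E'
from h import *
st()
E
```

```text
t 11.9 grip press x -0.0137 y -0.0000 z 0.2927 lean 0.011 lift 0.0827 rot [ 3.141 -0.602 -0.176] q3 -0.855 F [15.8 -2.7 -1.8] 0.04156649692445532 29.99871790409088
```

>>> servo_tool --targets '[{"xyz": [0.25, 0, 0.19], "angular": [0, 0, 0], "claw": 4.0}, {"xyz": [0.25, 0, 0.19], "angular": [0, 0, 0], "claw": 4.0}, {"xyz": [0.1, 0, 0.1], "angular": [0, 0, 0], "claw": 4.0}, {"xyz": [0, 0, 0], "angular": [0, 0, 0], "claw": 4.0}]'

```text
t: 12.3
eef_pos: [0.595, 0.0216, 0.295]
ee_rot: [-3.141, -0.603, -0.176]
force: [-4.0, -1.3, 7.8]
width: 0.0421
gripper_force: 30.0
```

```bash
python3 - <<'E'
from h import *
st()
E
```

```text
t 12.3 grip press x -0.0067 y -0.0002 z 0.2925 lean -0.035 lift 0.0826 rot [-3.141 -0.603 -0.176] q3 -0.845 F [-3.7 -2.   7.8] 0.04214019043477992 30.001313388347626
```

>>> servo_tool --targets '[{"xyz": [0.04, 0, -0.1], "angular": [0, 0, 0], "claw": 4.0}, {"xyz": [0, 0, 0], "angular": [0, 0, 0], "claw": 4.4}, {"xyz": [0, 0, 0], "angular": [0, 0, 0], "claw": 5.0}, {"xyz": [0, 0, 0], "angular": [0, 0, 0], "claw": 6.0}, {"xyz": [0, 0, 0], "angular": [0, 0, 0], "claw": 7.0}, {"xyz": [0, 0, 0], "angular": [0, 0, 0], "claw": 7.5}, {"xyz": [0, 0, 0], "angular": [0, 0, 0], "claw": 7.5}]'

```text
t: 13.0
eef_pos: [0.5941, 0.0213, 0.2942]
ee_rot: [3.14, -0.6, -0.175]
force: [0.2, -0.2, -0.8]
width: 0.0734
gripper_force: 0.0
```

>>> servo_tool --targets '[{"xyz": [0, 0, -1], "angular": [0, 0, 0], "claw": 7.5}, {"xyz": [0, 0, -2], "angular": [0, 0, 0], "claw": 7.5}, {"xyz": [0, 0, -2], "angular": [0, 0, 0], "claw": 7.5}, {"xyz": [0, 0, -2], "angular": [0, 0, 0], "claw": 7.5}, {"xyz": [0, 0, -1], "angular": [0, 0, 0], "claw": 7.5}, {"xyz": [0, 0, 0], "angular": [0, 0, 0], "claw": 7.5}]'

```text
t: 13.6
eef_pos: [0.5496, 0.0299, 0.3621]
ee_rot: [-3.14, -0.603, -0.176]
force: [0.6, 0.2, -0.5]
width: 0.0752
gripper_force: 0.0
```

```bash
python3 - <<'E'
from h import *
a=grab('scene','s5')['color'];b=grab('top','t5')['color']
st()
f=lambda x:cv2.resize(x,None,fx=6,fy=6,interpolation=cv2.INTER_CUBIC)
cv2.imwrite('pics/c5.png',np.hstack([f(a[130:210,305:370]),f(b[145:225,270:335])]))
E
```

```text
t 13.7 grip press x -0.0528 y -0.0004 z 0.3577 lean 0.275 lift 0.1533 rot [ 3.141 -0.601 -0.175] q3 -0.755 F [ 0.1  0.3 -0.3] 0.07467777345794102 0.0
```

View pics/c5.png

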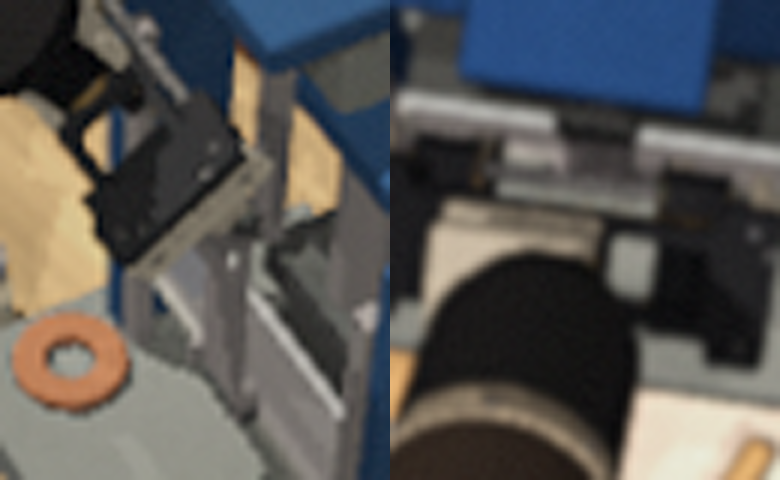

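```bash
python3 - <<'E'
from h import *
import fit
p=np.load('p.npy')
c=lambda f,X,o:((proj(f,X)-o+.5)*6-.5).round(0)
for x in(-.022,-.012,-.002): 
    X=fit.T(p,np.array((x,0,.2925))*1000); print(x,c('t5',X,[270,145])+[390,0],c('s5',X,[305,130]))
E
```

```text
-0.022 [595. 144.] [218. 206.]
-0.012 [598. 124.] [234. 199.]
-0.002 [601. 104.] [251. 192.]
```

>>> servo_tool --targets '[{"xyz": [-0.5, 0, -2], "angular": [0, 0, 0], "claw": 7.5}, {"xyz": [-0.5, 0, -2], "angular": [0, 0, 0], "claw": 7.5}, {"xyz": [-0.5, 0, -2], "angular": [0, 0, 0], "claw": 7.5}, {"xyz": [0, 0, 0], "angular": [0, 0, 0], "claw": 7.5}, {"xyz": [0, 0, 0], "angular": [0, 0, 0], "claw": 7.5}]'

```text
t: 14.2
eef_pos: [0.5042, 0.0375, 0.4008]
ee_rot: [3.141, -0.6, -0.174]
force: [-0.3, 0.5, -0.2]
width: 0.0751
gripper_force: 0.0
```

```bash
python3 -c "
from h import *
print(order.job_done())"
```

```text
the job is handed in; nothing more can be done
None
```

The guard now hangs by itself in the tongue's notch, lifted about 83 mm by my arm-pose estimate with its bar close to upright; the gripper has let go and stands clear, and the job is handed in, though no verdict came back.

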